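Hold the hidden pivot bolt of a bench crimping press

ROBOT

A 6-joint arm with a two-finger parallel gripper is mounted at the origin on the work surface. World frame = base frame: x ahead of the robot, y to its left, z up, the work surface at z = 0. Lengths are in m, angles in rad, forces in N, time in s.
With the tool pointing down it reaches from about 0.35 to 0.975 m from the base axis. Payload 4.9 kg.
Tool frame: the origin (TCP) lies between the finger pads, 19 mm behind the fingertips; this is the grasp point; z points along the fingers, y is the line along which they close (so a half turn about z gives the same grasp; the last joint's range is limited). The gripper opens to 85 mm and grips with 20 to 120 N. Pads are 22 mm wide; open, the fingers measure 114 mm over their backs; the gripper's body (76 mm by 85 mm) begins 54 mm behind the grasp point. The pads swing forward as they close: fully open they stand 13 mm farther back than shut.
Start: joints at [1.203, 0.053, 1.613, -0, 1.476, -0.119], TCP at [0.154, 0.606, 0.25] pointing down, gripper open.
Joint ranges: [-3.01, 3.01], [-1.01, 2.22], [0.06, 2.58], [-1.02, 4.17], [0.09, 2.62], [-3.14, 3.14]. Speed limits (rad/s): [2.57, 2.57, 3.14, 3.14, 3.14, 3.14].

INTERFACE

Orientations are given as a rotation vector (axis times angle).
In Python, from station import ctrl, imaging gives the robot as it stands (ctrl), with the cameras (imaging).
- The arm moves only by the shell command python3 jog.py 'ROWS' [FORCE]. ROWS is a JSON list of rows, 1 to 20 of them, each an object with the fields finger_gap (the finger opening in m), tx, ty, tz (the shift in normalised numbers (1 is 1 m)), drx, dry, drz (a rotation vector in a scale on which 1.0 is pi rad); a field left out counts as zero (the opening has to be given); each row is the pose to reach, as a shift and turn from the pose commanded when the command began, along the tool's axes at that moment; what a row does not reach only later rows make up. A row lasts 1/12 s, in which the tool goes at most 0.0417 m and 0.125 rad, less where a joint would pass 70% of its speed; a pose out of reach is approached as far as the arm can. The fingers move at their own pace and stop on an object; FORCE is the grip in N (left out, the last holds). Time passes only in rows, so rows that do not move let the fingers close. It prints the time, the measured TCP pose, the force, the opening and the grip force at its end. Shift and turn numbers lie between -1 and 1, and a call with a number outside is refused. Input that does not fit is refused with a message, and nothing moves.
- ctrl.get_obs(): the state, without advancing time (a new reading comes with each control period).
- imaging.get_image(name): name is "scene" or "top"; returns the picture (480x640x3 uint8, red, green, blue); there is no depth.
- imaging.camera_params(name): a dict with "fx", "fy", "cx", "cy" (pixels), "T" (4x4, takes a point from camera to world coordinates). Camera axes: x right, y down, z forward; pixel columns grow to the right and rows downward; lengths in m; the calibration is good to about 2 mm. A picture is of the moment at which its call begins. camera_params takes no time and is no camera call.
- ctrl.finish_job(): hands the job in; it is judged then, once.
The state is a dict: "t": time; "q": joint angles; "dq": joint speeds; "effort": joint torques, N m; "tool_pos": TCP position; "tool_rot": TCP orientation; "contact_force": force on the tool from outside, world axes, zero at the start; "wrist_torque": the same for the moment, N m; "opening": finger opening in m; "grip_force": force on a finger pad.
Only numpy, scipy, OpenCV 4.12 (cv2) and the standard library are available. Lean on these libraries where they do the work, as an engineer would, in place of code of your own. Each camera call takes 0.05 s, during which the arm holds its last target. There are 200 camera calls.

TASK

The lever pivot of the vial crimping press has worked loose and I am about to tighten the nut at its front. Swing the press lever all the way down to its stop and let it come back up to rest, so that the pivot settles, then reach down into the narrow gap behind the bracket plate, grip the hidden hexagon bolt head by its two upright flats without turning it round, and hold it from turning. Finish while still gripping the bolt head firmly, and leave the spanner, jar and tube rack where they are.

Things in the scene. Friction and masses are not known exactly. Their poses are not given: they have to be found in the camera images.
- press: vial crimping press, bolted to the bench. Origin: centre of the underside of its base plate (200 x 250 x 15 mm); x away from the operator, y left, z up. Grey upright bracket plate at x -22 to -12 mm, y -80 to +110, top at z 230; grey rear column at x +30 to +85, y -90 to +110, top at z 220. The nut, lever and ram are in front (-x) of the bracket; ram and vial seat need no attention
- lever (a joint): lever angle, rad: 0 up at rest, grows as the handle is pushed down, 0.55 at its stop. A spring brings it back to 0 when let go; the handle needs 6 N at first, 12 N at the stop. It turns about the bolt's axis (press y +50, z 200 mm), in the plane x = -31 mm; at rest it rises towards the press's -y at 0.36 rad above level
- lever_grip (a point): middle of the lever's round black handle, on its axis, 195 mm from the pivot; moves with the lever. The handle is 28 mm thick and 100 mm long, along the lever; this point is 269 mm above the bench at rest, 163 mm at the stop. Push it down from above
- gap_mid (a point): middle of the mouth of the gap between bracket plate and column, right behind and 30 mm above the bolt head (press x +9, y +50, z 230 mm). The gap is 42 mm wide (press x -12 to +30), open at the top and both ends; it runs along the press's y and holds nothing but the bolt head above z 125 mm
- bolt_place (a point): centre of the hidden bolt head, fixed to the press at x -4, y +50, z 200 mm, axes as press. Plain steel hexagon, 24 mm across flats, 28 mm across corners, its axis along the press's x, 10 mm thick (press x -9 to +1), on a 30 mm round washer 3 mm thick against the bracket's rear face
- bolt (a joint): angle of the bolt about the press's x axis, rad: at 0 one pair of flats stands upright, facing the press's +y and -y; it starts within 0.12 of that. The bolt is loose and turns easily (0.03 N m): fingers closing on the flats square it up
- spanner: steel spanner, 200 mm long, lying on the bench on the operator's side of the press; origin under its middle, its length along its x. To be left alone
- jar: glass jar with a brass-coloured lid, 72 mm across, 100 mm tall, standing to the left (+y) of the press; origin at the centre of its underside. To be left alone
- rack: green tube rack, 75 x 170 x 50 mm, to the right of the press; origin at the centre of its underside. To be left alone

How it is judged:
On the way, in this order (a step that is already met when the one before it is completed fails the run):
1. the lever is down at its stop (value of joint lever above 0.52 rad), for 0.05 s.
2. the lever is back up at rest (value of joint lever below 0.05 rad), for 0.2 s.
3. the bolt head is held between the fingers (contact force between the fingers and bolt above 10 N and distance between the grasp point and bolt_place below 0.024 m and y of the grasp point in the frame of bolt_place between -0.009 and 0.009 m), for 0.3 s.
At the end, for the whole second after the job is handed in: the fingers press on the bolt head with more than 10 N, the head lies between the pads (TCP within 24 mm of its centre and within 9 mm of it sideways), the bolt does not turn (under 0.05 rad/s) and stands within 0.35 rad of flats upright, and the lever is up (under 0.05 rad) (all of step 3 and value of joint bolt between -0.35 and 0.35 rad and velocity of joint bolt between -0.05 and 0.05 rad/s and value of joint lever below 0.05 rad); the arm keeps its last pose, push and grip.
It fails at once if the bolt is turned more than 0.4 rad from flats upright (value of joint bolt above 0.4 rad or value of joint bolt below -0.4 rad).
It fails at once if the spanner, jar or tube rack is moved more than 20 mm (distance of any of spanner, jar, rack from where it was at the start of the episode above 0.02 m).
It also fails if it takes over 48 s, if anything falls off the work surface, if the arm or the gripper's body presses on something with over 40 N, if the wrist force passes 120 N, or if a joint passes its speed limit or range.

## Working session

There is one attempt and no reset: what is moved stays moved. The work goes in short steps, Python scripts to look and compute and a shell command to move; the robot and the scene stay as the last step left them, time stands still between calls to the robot, and variables do not carry over. Pictures are saved under pics/ and viewed, at most 10 in all, crops included, and the job is handed in when it is done.

```bash
ls; mkdir -p pics; python3 - <<'E'
from station import ctrl, imaging
import cv2
for n in("scene","top"):
    cv2.imwrite(f"pics/{n}0.png",imaging.get_image(n)[:,:,::-1]); print(n,imaging.camera_params(n))
o=ctrl.get_obs();print(o)
E
```

```text
jog.py
pics
station.py
scene {'fx': 545.2266834865018, 'fy': 545.2266834865018, 'cx': 322.7650510339674, 'cy': 243.90953094708166, 'T': array([[-0.19889807,  0.77425176, -0.60081092,  1.22992708],
       [ 0.97990628,  0.16646517, -0.10987735,  0.14034168],
       [ 0.01494136, -0.61059279, -0.79180376,  1.07292264],
       [ 0.        ,  0.        ,  0.        ,  1.        ]])}
top {'fx': 566.9369576801939, 'fy': 566.9369576801939, 'cx': 329.4048239274525, 'cy': 230.96507975997162, 'T': array([[-5.77974445e-02, -9.77019091e-01,  2.05166154e-01,
         3.05868432e-01],
       [-9.98328039e-01,  5.67206513e-02, -1.11307358e-02,
         1.53237729e-02],
       [-7.62216536e-04, -2.05466453e-01, -9.78663863e-01,
         1.35094333e+00],
       [ 0.00000000e+00,  0.00000000e+00,  0.00000000e+00,
         1.00000000e+00]])}
{'t': 0.1, 'q': array([ 1.20303987e+00,  5.32737412e-02,  1.61413053e+00,  1.28006326e-05,
        1.47598652e+00, -1.19032817e-01]), 'dq': array([-1.95884623e-03, -5.22608409e-04, -6.67299472e-04, -3.20224104e-05,
       -2.28790104e-03,  4.48201950e-04]), 'effort': array([ 4.57820875e-06, -3.94902313e+01, -3.71362531e+01, -5.86515898e-05,
        3.86820422e-03, -3.45547335e-05]), 'tool_pos': array([0.15368436, 0.6052795 , 0.24891215]), 'tool_rot': array([-3.89634351e-01, -3.11688654e+00,  2.73604234e-03]), 'contact_force': array([0.66402444, 0.43379804, 0.62256555]), 'wrist_torque': array([ 0.04533806, -0.00967218, -0.03804773]), 'grip_force': 0.0, 'opening': 0.08539187591097792}
```

View pics/scene0.png

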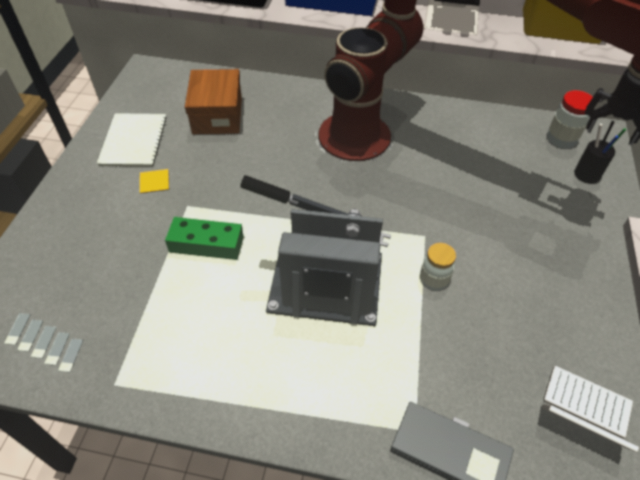

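View pics/top0.png

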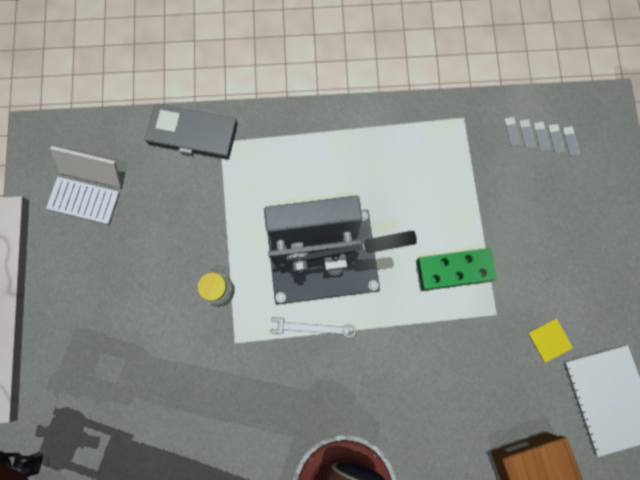

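The scene view shows the press near (330,260), with the bolt head around (352,229). In the top view the press is near (320,250), with the handle at (390,241). I'll enlarge both.

```bash
python3 - <<'E'
import cv2
a=cv2.imread("pics/top0.png")[185:315,255:425]; cv2.imwrite("pics/topc.png",cv2.resize(a,None,fx=4.6,fy=4.6,interpolation=cv2.INTER_CUBIC))
a=cv2.imread("pics/scene0.png")[170:330,230:430]; cv2.imwrite("pics/scenec.png",cv2.resize(a,None,fx=3.75,fy=3.75,interpolation=cv2.INTER_CUBIC))
E
```

```text
(no output)
```

View pics/topc.png

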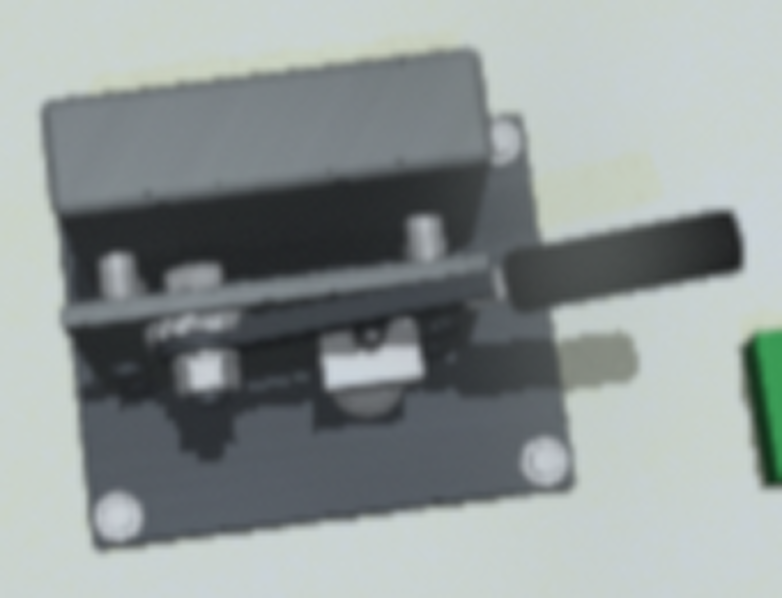

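View pics/scenec.png

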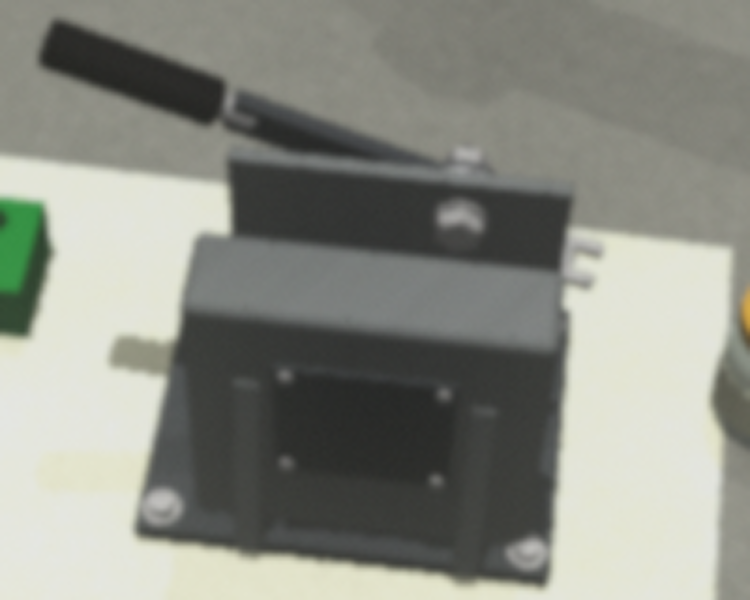

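The crops show the base plate, column and bracket corners clearly. In the scene view the bolt head is at crop (461,218), and the hidden gap is open. I'll fit the press pose to these corners.

```bash
cat > h.py <<'E'
from station import ctrl, imaging
import numpy as np, cv2
from scipy.optimize import least_squares
from scipy.spatial.transform import Rotation as R
def proj(n,P):
    c=imaging.camera_params(n);T=np.linalg.inv(c["T"]);p=P@T[:3,:3].T+T[:3,3]
    return np.c_[c["fx"]*p[:,0]/p[:,2]+c["cx"],c["fy"]*p[:,1]/p[:,2]+c["cy"]]
def W(s,P): return P@R.from_euler('z',s[2]).as_matrix().T+[s[0],s[1],0]
def rel(pos,Rot):  # shift/turn in tool axes from measured pose
    o=ctrl.get_obs();r0=R.from_rotvec(o["tool_rot"])
    return r0.inv().apply(pos-o["tool_pos"]),(r0.inv()*Rot).as_rotvec()
E
python3 - <<'E'
from h import *
top=np.array([[-100,125,15,97,548],[-100,-125,15,574,488],[100,-125,15,522,115],[85,110,220,45,103],[85,-90,220,478,50],[30,110,220,60,213],[30,-90,220,490,160],[-22,110,230,62,322],[-22,-80,230,497,270.]])
sc=np.array([[100,-125,0,138,535],[100,125,0,548,585],[85,-90,220,185,310],[85,110,220,560,350],[30,-90,220,200,236],[30,110,220,565,272],[-12,-80,230,231,160],[-12,110,230,572,193],[1,50,200,461,218.]])
top[:,3:]=top[:,3:]/4.6+[255,185]; sc[:,3:]=sc[:,3:]/3.75+[230,170]
def f(s): return np.r_[proj("top",W(s,top[:,:3]/1e3))-top[:,3:],proj("scene",W(s,sc[:,:3]/1e3))-sc[:,3:]].ravel()
r=least_squares(f,[.5,0,0],loss='soft_l1');s=r.x;print(s);print(f(s).reshape(-1,2).round(1).tolist())
np.save("s.npy",s)
P=dict(bolt=[-4,50,200],gap=[9,50,230],grip=[-31,50-195*np.cos(.36),200+195*np.sin(.36)],gripdn=[-31,50-195*np.cos(.19),200-195*np.sin(.19)])
for k,v in P.items():print(k,W(s,np.array([v])/1e3).round(4))
# also check jar and rack
for n,u in(("top",(212,287)),("top",(458,270))):
    c=imaging.camera_params(n);d=c["T"][:3,:3]@[(u[0]-c["cx"])/c["fx"],(u[1]-c["cy"])/c["fy"],1];z=.1 if u[0]<300 else .05
    print(c["T"][:3,3]+d*(z-c["T"][2,3])/d[2])
o=ctrl.get_obs();print(R.from_rotvec(o["tool_rot"]).as_matrix().round(3))
E
```

```text
[0.52689528 0.02161982 0.06971484]
[[-1.8, 0.0], [-0.0, -0.5], [-0.7, -1.2], [-2.5, -1.7], [-0.4, -2.1], [-3.0, 0.3], [0.7, -0.3], [-1.3, 0.8], [-1.8, 0.3], [-1.3, -0.0], [-0.3, 0.2], [-2.4, -2.0], [-0.2, -0.9], [-1.4, -3.8], [0.3, -2.4], [-1.5, -1.9], [0.3, -0.5], [-1.1, 3.8]]
bolt [[0.5194 0.0712 0.2   ]]
gap [[0.5324 0.0721 0.23  ]]
grip [[ 0.5052 -0.1127  0.2687]]
gripdn [[ 0.5058 -0.1217  0.1632]]
[0.456872   0.26733172 0.1       ]
[ 0.46935537 -0.29081646  0.05      ]
[[-0.969  0.246 -0.001]
 [ 0.246  0.969 -0.002]
 [ 0.    -0.002 -1.   ]]
```

```bash
cat >> h.py <<'E'
s=np.load("s.npy") if __import__("os").path.exists("s.npy") else None
def show(Ps):
    # tool down, y along press +y
    c,q=np.cos(s[2]),np.sin(s[2]); Rt=R.from_matrix(np.array([[-c,-q,0],[-q,c,0],[0,0,-1]]).T)
    for P in Ps:
        d,t=rel(np.array(P,float),Rt); print(P,"shift",d.round(4),"turn",t.round(3))
E
python3 -c "
from h import *
show([(.4,.38,.36),(.505,-.113,.36)])"
```

```text
(0.4, 0.38, 0.36) shift [-0.2942 -0.1579 -0.1109] turn [-0.002 -0.001 -0.318]
(0.505, -0.113, 0.36) shift [-0.5173 -0.6099 -0.1101] turn [-0.002 -0.001 -0.318]
```

Careful with the scale: turns go in shares of pi rad. That gives: -0.318 rad / 3.1416 = -0.1012.

```bash
r1="";python3 jog.py '[{"finger_gap": 0, "tx": -0.15, "ty": -0.08, "tz": -0.11, "drz": -0.1012}, {"finger_gap": 0, "tx": -0.15, "ty": -0.08, "tz": -0.11, "drz": -0.1012}, {"finger_gap": 0, "tx": -0.15, "ty": -0.08, "tz": -0.11, "drz": -0.1012}, {"finger_gap": 0, "tx": -0.15, "ty": -0.08, "tz": -0.11, "drz": -0.1012}, {"finger_gap": 0, "tx": -0.15, "ty": -0.08, "tz": -0.11, "drz": -0.1012}, {"finger_gap": 0, "tx": -0.294, "ty": -0.158, "tz": -0.11, "drz": -0.1012}, {"finger_gap": 0, "tx": -0.294, "ty": -0.158, "tz": -0.11, "drz": -0.1012}, {"finger_gap": 0, "tx": -0.294, "ty": -0.158, "tz": -0.11, "drz": -0.1012}, {"finger_gap": 0, "tx": -0.294, "ty": -0.158, "tz": -0.11, "drz": -0.1012}, {"finger_gap": 0, "tx": -0.517, "ty": -0.61, "tz": -0.11, "drz": -0.1012}, {"finger_gap": 0, "tx": -0.517, "ty": -0.61, "tz": -0.11, "drz": -0.1012}, {"finger_gap": 0, "tx": -0.517, "ty": -0.61, "tz": -0.11, "drz": -0.1012}, {"finger_gap": 0, "tx": -0.517, "ty": -0.61, "tz": -0.11, "drz": -0.1012}, {"finger_gap": 0, "tx": -0.517, "ty": -0.61, "tz": -0.11, "drz": -0.1012}, {"finger_gap": 0, "tx": -0.517, "ty": -0.61, "tz": -0.11, "drz": -0.1012}, {"finger_gap": 0, "tx": -0.517, "ty": -0.61, "tz": -0.11, "drz": -0.1012}, {"finger_gap": 0, "tx": -0.517, "ty": -0.61, "tz": -0.11, "drz": -0.1012}, {"finger_gap": 0, "tx": -0.517, "ty": -0.61, "tz": -0.11, "drz": -0.1012}, {"finger_gap": 0, "tx": -0.517, "ty": -0.61, "tz": -0.11, "drz": -0.1012}, {"finger_gap": 0, "tx": -0.517, "ty": -0.61, "tz": -0.11, "drz": -0.1012}]' 40
python3 -c "
from h import *
show([(.505,-.113,.31),(.5055,-.118,.195),(.5055,-.118,.185)])"
```

```text
t: 1.77
tool_pos: [0.495, -0.0702, 0.3596]
tool_rot: [0.108, -3.14, -0.0]
contact_force: [0.1, 1.0, 0.1]
opening: -0.0004
grip_force: 0.0
(0.505, -0.113, 0.31) shift [-0.0071 -0.0434  0.0496] turn [ 0.    -0.    -0.001]
(0.5055, -0.118, 0.195) shift [-0.0072 -0.0485  0.1646] turn [ 0.    -0.    -0.001]
(0.5055, -0.118, 0.185) shift [-0.0072 -0.0485  0.1746] turn [ 0.    -0.    -0.001]
```

```bash
python3 jog.py '[{"finger_gap": 0, "tx": -0.007, "ty": -0.043}, {"finger_gap": 0, "tx": -0.007, "ty": -0.043, "tz": 0.03}, {"finger_gap": 0, "tx": -0.007, "ty": -0.043, "tz": 0.03}, {"finger_gap": 0, "tx": -0.007, "ty": -0.043, "tz": 0.03}]'
python3 - <<'E'
from h import *
show([(.505,-.113,.31),(.5055,-.118,.195),(.5055,-.118,.185)])
a=imaging.get_image("top")[170:330,240:440,::-1];b=imaging.get_image("scene")[120:280,200:400,::-1]
cv2.imwrite("pics/a1.png",cv2.resize(np.hstack([a,b]),None,fx=2,fy=2,interpolation=cv2.INTER_CUBIC))
E
```

```text
t: 2.1
tool_pos: [0.5041, -0.1103, 0.3275]
tool_rot: [0.107, -3.135, -0.004]
contact_force: [0.7, 0.7, 0.1]
opening: 0.0002
grip_force: 0.0
(0.505, -0.113, 0.31) shift [-0.0008 -0.0028  0.0175] turn [ 0.003 -0.005 -0.001]
(0.5055, -0.118, 0.195) shift [-0.0015 -0.0081  0.1325] turn [ 0.003 -0.005 -0.001]
(0.5055, -0.118, 0.185) shift [-0.0016 -0.0082  0.1425] turn [ 0.003 -0.005 -0.001]
```

View pics/a1.png

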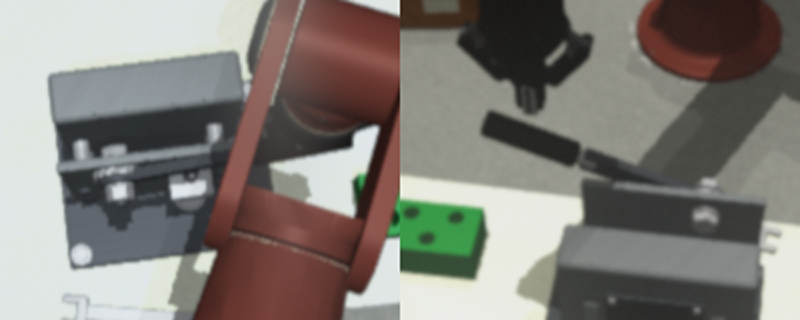

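The right half shows the closed fingertips at (530,108), straight above the middle of the handle at (530,138). I'll push down from here.

```bash
python3 jog.py '[{"finger_gap": 0, "tx": -0.001, "ty": -0.003, "tz": 0.02}, {"finger_gap": 0, "tx": -0.001, "ty": -0.003, "tz": 0.04}, {"finger_gap": 0, "tx": -0.001, "ty": -0.004, "tz": 0.06}, {"finger_gap": 0, "tx": -0.001, "ty": -0.006, "tz": 0.08}, {"finger_gap": 0, "tx": -0.001, "ty": -0.007, "tz": 0.1}, {"finger_gap": 0, "tx": -0.001, "ty": -0.008, "tz": 0.115}, {"finger_gap": 0, "tx": -0.001, "ty": -0.008, "tz": 0.123}, {"finger_gap": 0, "tx": -0.001, "ty": -0.008, "tz": 0.125}, {"finger_gap": 0, "tx": -0.001, "ty": -0.008, "tz": 0.125}]'
python3 - <<'E'
from h import *
a=imaging.get_image("scene")[150:280,220:400,::-1]
cv2.imwrite("pics/a2.png",cv2.resize(a,None,fx=3,fy=3,interpolation=cv2.INTER_CUBIC))
E
```

```text
t: 2.95
tool_pos: [0.5095, -0.1195, 0.2102]
tool_rot: [-0.112, 3.132, -0.011]
contact_force: [-0.1, -5.8, 9.7]
opening: 0.0
grip_force: 5.1
```

View pics/a2.png

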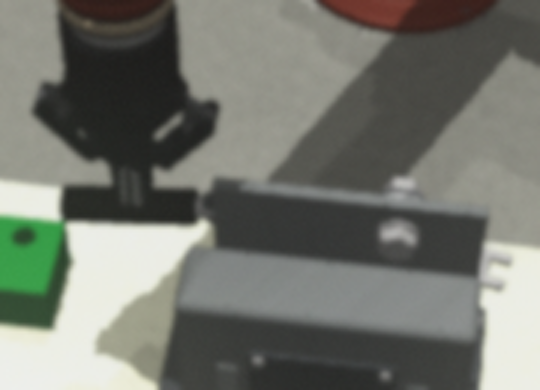

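The fingertips are on the handle at (130,200), and the lever is most of the way down (9.7 N). I'll creep on to the stop.

```bash
python3 jog.py '[{"finger_gap": 0, "tz": 0.006}, {"finger_gap": 0, "tz": 0.01}, {"finger_gap": 0, "tz": 0.013}, {"finger_gap": 0, "tz": 0.013}]'; python3 jog.py '[{"finger_gap": 0, "tz": 0.004}, {"finger_gap": 0, "tz": 0.004}]'
```

```text
t: 3.33
tool_pos: [0.5094, -0.1187, 0.1974]
tool_rot: [-0.112, 3.132, -0.008]
contact_force: [-1.0, -2.6, 10.3]
opening: 0.0
grip_force: 5.4
t: 3.5
tool_pos: [0.5097, -0.1188, 0.1967]
tool_rot: [-0.113, 3.132, -0.008]
contact_force: [-8.5, -1.0, 21.4]
opening: -0.0002
grip_force: 10.4
```

The force jumped to 21 N with no motion, so the lever is at its stop. I'll add a touch more, then let it come back up.

```bash
python3 jog.py '[{"finger_gap": 0, "tz": 0.001}, {"finger_gap": 0, "tz": 0.001}]'; python3 jog.py '[{"finger_gap": 0, "tz": -0.03}, {"finger_gap": 0, "tz": -0.06}, {"finger_gap": 0, "tz": -0.09}, {"finger_gap": 0, "tz": -0.12}, {"finger_gap": 0, "tz": -0.15}, {"finger_gap": 0, "tz": -0.18}, {"finger_gap": 0, "tz": -0.18}, {"finger_gap": 0, "tz": -0.18}, {"finger_gap": 0, "tz": -0.18}]'
python3 -c "
from h import *
P=W(s,np.array([[.005,.05,.3]]))[0];show([P])"
```

```text
t: 3.67
tool_pos: [0.5097, -0.1188, 0.1966]
tool_rot: [-0.113, 3.132, -0.009]
contact_force: [-10.1, 0.2, 24.8]
opening: -0.0002
grip_force: 12.2
t: 4.42
tool_pos: [0.5069, -0.1174, 0.3677]
tool_rot: [-0.111, 3.138, -0.001]
contact_force: [0.1, 0.2, 0.1]
opening: 0.0003
grip_force: 0.0
[0.52840022 0.07184666 0.3       ] shift [-0.0348  0.1873  0.0677] turn [-0.001  0.001  0.001]
```

```bash
python3 jog.py '[{"finger_gap": 0.05, "tx": -0.01, "ty": 0.04}, {"finger_gap": 0.05, "tx": -0.02, "ty": 0.08}, {"finger_gap": 0.05, "tx": -0.03, "ty": 0.12}, {"finger_gap": 0.05, "tx": -0.035, "ty": 0.16}, {"finger_gap": 0.05, "tx": -0.035, "ty": 0.187, "tz": 0.03}, {"finger_gap": 0.05, "tx": -0.035, "ty": 0.187, "tz": 0.055}, {"finger_gap": 0.05, "tx": -0.035, "ty": 0.187, "tz": 0.055}, {"finger_gap": 0.05, "tx": -0.035, "ty": 0.187, "tz": 0.055}, {"finger_gap": 0.05, "tx": -0.035, "ty": 0.187, "tz": 0.055}]'
python3 - <<'E'
from h import *
P=W(s,np.array([[.005,.05,.2]]))[0];show([P])
a=imaging.get_image("scene")
P=W(s,np.array([[.001,.05,.2],[-.012,-.08,.23],[-.012,.11,.23],[.03,.11,.22],[.03,-.09,.22]]));print(proj("scene",P).round(1))
o=ctrl.get_obs();r=R.from_rotvec(o["tool_rot"]).as_matrix();print(proj("scene",np.array([o["tool_pos"]+r@v for v in ([0,0,.019],[-.011,.025,.019],[-.011,-.025,.019])])))
cv2.imwrite("pics/a3.png",cv2.resize(a[150:270,270:420,::-1],None,fx=5,fy=5,interpolation=cv2.INTER_CUBIC))
E
```

```text
t: 5.17
tool_pos: [0.5288, 0.0702, 0.3124]
tool_rot: [0.108, -3.14, 0.0]
contact_force: [0.3, 0.2, 0.2]
opening: 0.0498
grip_force: 0.0
[0.52840022 0.07184666 0.2       ] shift [0.0003 0.0017 0.1124] turn [-0.    -0.    -0.001]
[[351.9 231.9]
 [290.1 210.8]
 [382.8 220.9]
 [381.  240.2]
 [281.9 229.1]]
[[353.41715847 202.76637062]
 [365.93706788 208.45274486]
 [339.81525504 205.59590047]]
```

View pics/a3.png

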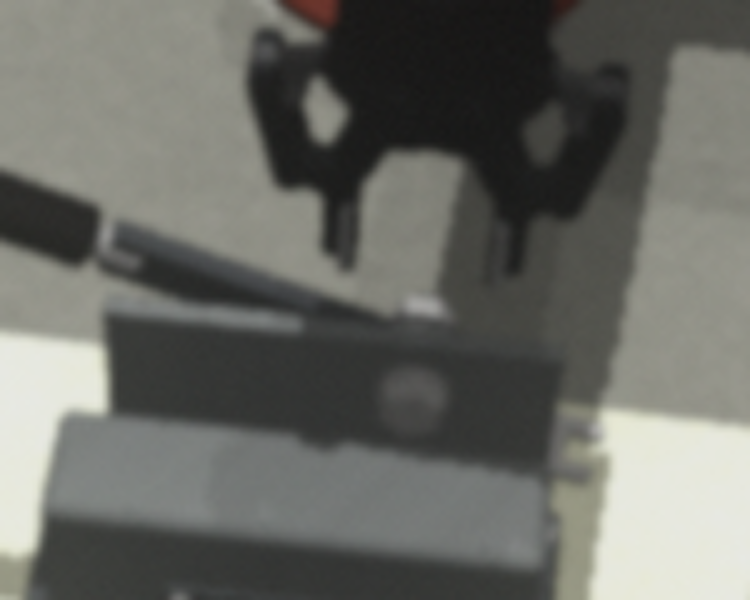

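The fingers straddle the bolt head laterally: pads at crop (345,270) and (500,275), bolt at (412,400). They look aligned with the gap to within about 3 mm, and the lever is back up. I'll descend with force checks.

```bash
python3 jog.py '[{"finger_gap": 0.05, "tx": -0.001, "tz": 0.02}, {"finger_gap": 0.05, "tx": -0.001, "tz": 0.04}, {"finger_gap": 0.05, "tx": -0.001, "tz": 0.05}, {"finger_gap": 0.05, "tx": -0.001, "tz": 0.06}, {"finger_gap": 0.05, "tx": -0.001, "tz": 0.06}]'; python3 jog.py '[{"finger_gap": 0.05, "tz": 0.012}, {"finger_gap": 0.05, "tz": 0.024}, {"finger_gap": 0.05, "tz": 0.024}]'
python3 -c "
from h import *
show([W(s,np.array([[.006,.05,.199]]))[0]])"
```

```text
t: 5.63
tool_pos: [0.5292, 0.0701, 0.2506]
tool_rot: [0.107, -3.137, -0.0]
contact_force: [0.1, 0.5, -1.1]
opening: 0.0501
grip_force: 0.0
t: 5.88
tool_pos: [0.5287, 0.0706, 0.2254]
tool_rot: [0.108, -3.136, -0.0]
contact_force: [-0.7, -0.4, -0.5]
opening: 0.0501
grip_force: 0.0
[0.52939779 0.07191631 0.199     ] shift [-0.0009  0.0013  0.0264] turn [ 0.    -0.004 -0.001]
```

```bash
python3 jog.py '[{"finger_gap": 0.05, "tx": -0.001, "tz": 0.013}, {"finger_gap": 0.05, "tx": -0.001, "tz": 0.026}, {"finger_gap": 0.05, "tx": -0.001, "tz": 0.026}]'; python3 jog.py '[{"finger_gap": 0.04}, {"finger_gap": 0.034}, {"finger_gap": 0.03}, {"finger_gap": 0.027}, {"finger_gap": 0.024}, {"finger_gap": 0.02}, {"finger_gap": 0.015}, {"finger_gap": 0.01}, {"finger_gap": 0.01}, {"finger_gap": 0.01}]' 30
```

```text
t: 6.13
tool_pos: [0.529, 0.0707, 0.1982]
tool_rot: [0.109, -3.134, -0.0]
contact_force: [0.0, 0.2, -1.5]
opening: 0.0503
grip_force: 0.0
t: 6.97
tool_pos: [0.5312, 0.0712, 0.203]
tool_rot: [-0.109, 3.138, 0.002]
contact_force: [-0.5, 4.1, 4.9]
opening: 0.0232
grip_force: 29.4
```

The fingers stopped at 23 mm, which fits the upright flats, with 29 N. I'll firm the grip a little, hold and check.

```bash
python3 jog.py '[{"finger_gap": 0.01}, {"finger_gap": 0.01}, {"finger_gap": 0.01}, {"finger_gap": 0.01}, {"finger_gap": 0.01}, {"finger_gap": 0.01}, {"finger_gap": 0.01}, {"finger_gap": 0.01}]' 50
python3 - <<'E'
from h import *
o=ctrl.get_obs();print((R.from_euler('z',-s[2]).apply(o["tool_pos"]-[s[0],s[1],0])*1e3).round(1),o["dq"].round(3))
a=imaging.get_image("scene")[170:280,220:400,::-1]
cv2.imwrite("pics/a4.png",cv2.resize(a,None,fx=4.4,fy=4.4,interpolation=cv2.INTER_CUBIC))
E
```

```text
t: 7.63
tool_pos: [0.5312, 0.0712, 0.2031]
tool_rot: [-0.109, 3.138, 0.002]
contact_force: [-1.5, 4.3, 6.0]
opening: 0.0221
grip_force: 48.6
[  7.7  49.1 203.1] [-0.001 -0.001  0.001  0.001 -0.     0.001]
```

View pics/a4.png

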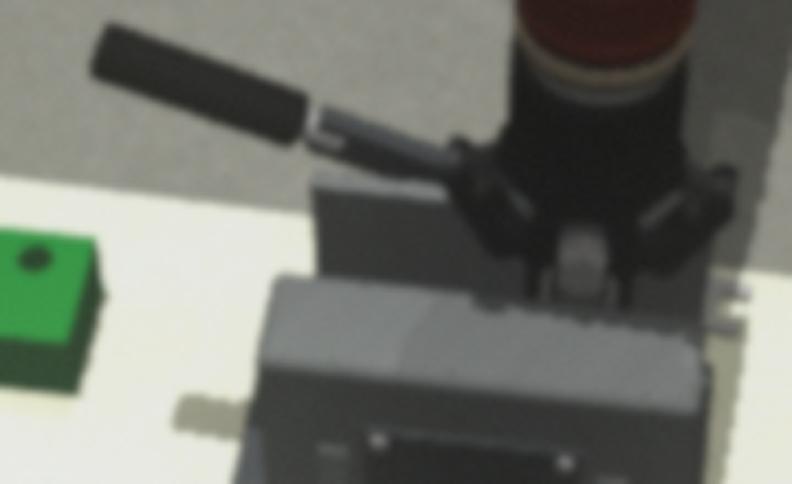

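The lever is up and the gripper sits over the bolt at crop (583,270). The grip is steady at 49 N, and the TCP is about 12 mm from the bolt centre and 1 mm off sideways. I'm handing in.

```bash
python3 -c "
from h import *
o=ctrl.get_obs();print(o['opening'],o['grip_force'],o['t']);print(ctrl.finish_job())"
```

```text
0.022264351077027223 48.60048187896609 7.6833
the job is handed in; nothing more can be done
None
```

I swung the lever down to its stop and let it back up. The job is handed in with the hidden bolt head held by its flats at about 49 N; the judge's verdict was not shown to me.

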